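# Build up the two-tier screw tray stand

### The job

Build up the two-tier tray stand on the bench: take the wood offcut off the stand's base and lay it flat on the bench clear of the stand, then lower the blue tray (large corner holes) over the four posts until it sits level and fully down on the black rubber feet, and then set the yellow tray, which leans on the sloping rack, over the thin post ends until it sits level and fully down on the shoulders of the posts. Leave the other things on the bench where they are.

Things in the scene. Friction and masses are not known exactly. Their poses are not given: they have to be found in the camera images.
- stand: Fixed stand: dark base plate 130 mm (own x) by 200 mm (own y), 12 mm thick, with four upright posts at own x = +-45, y = +-78 mm. Origin: centre of the base's underside, on the bench top; z up. Each post has a black rubber foot, 30 mm wide, up to z = 40 mm: there the blue tray's underside comes to rest.
- stand_shoulders (a point): Centre of the stand at the height of the post shoulders, z = 115 mm: there the yellow tray's underside comes to rest. Axes as the stand's. Below it, down to the feet, the posts are aluminium, 20 mm in diameter (narrowing to 17 mm in the last 4.5 mm); above it thin steel ends, 9 mm in diameter, up to z = 150 mm (last 8 mm tapered).
- tray_lower: Blue tray, flat on the bench at the start. 128 mm (own x) by 196 mm (own y), floor 6 mm thick, rim 20 mm high. Origin: centre of the underside; z up out of the tray. Holes centred at own x = +-45, y = +-78 mm: a half turn makes no difference. About 0.3 kg. Hole diameter 24 mm: they pass over the 20 mm posts onto the feet.
- tray_lower_grip (a point): Centre of the blue tray's black bridge handle, 44 mm above the tray's underside along its own z; axes as the tray's. The bar runs along own y: 110 mm long, 14 mm wide, 12 mm high, top 50 mm above the underside, legs 10 mm wide at own y = +-45 mm. Gripped across its width between the legs.
- tray_upper: Yellow tray, lying on the rack's 25 degree slope at the start, its z axis leaning toward the rack's low front (own -x of the rack). 128 mm (own x) by 196 mm (own y), floor 6 mm thick, rim 20 mm high. Origin: centre of the underside; z up out of the tray. Holes centred at own x = +-45, y = +-78 mm: a half turn makes no difference. About 0.3 kg. Hole diameter 13 mm: they pass over the thin post ends only.
- tray_upper_grip (a point): Centre of the yellow tray's black bridge handle, 44 mm above the tray's underside along its own z; axes as the tray's. The bar runs along own y: 110 mm long, 14 mm wide, 12 mm high, top 50 mm above the underside, legs 10 mm wide at own y = +-45 mm. Gripped across its width between the legs.
- rack: Fixed wooden rack, low front turned sideways to the robot: plywood slope 140 x 210 mm rising at 25 degrees from its front (own -x) to its back, with a lip 12 mm high along the lower edge that keeps the tray from sliding. Slope centre 50 mm above the bench, back edge 80 mm. Footprint 130 (x) by 210 (y) mm. Origin: on the bench under the slope's centre; z up.
- offcut: Pine offcut, 51 mm (own x) x 98 mm (own y) x 38 mm high, lying flat on the stand's base plate between the posts, roughly along the stand's own y. Origin: centre of its underside; z up. About 0.08 kg.
- sanding_block: Bystander: cork sanding block lying flat, 70 (x) x 110 (y) x 27 mm. Origin: centre of the underside.
- nail_jar: Bystander: glass jar of nails with a yellow lid, about 75 mm across, 97 mm high. Origin: centre of the underside.
- bottle: Bystander: empty glass bottle, 55 mm across, 186 mm high. Origin: centre of the underside.
- screw_box: Bystander: small carton, 76 (x) x 98 (y) x 34 mm. Origin: centre of the underside.
- spanner: Bystander: steel combination spanner lying flat, 38 (x) x 204 (y) x 10 mm. Origin: centre of the underside.
There are look-alikes about, which are no part of the job. What is shaped like the offcut but green is not meant.

How it is judged:
On the way, in this order (a step that is already met when the one before it is completed fails the run):
1. the offcut lies flat on the bench, clear of the stand (height (world z) of offcut between -0.02 and 0.008 m and angle between offcut's own z axis and vertical below 0.1 rad and horizontal distance between offcut and stand above 0.085 m and linear speed of offcut below 0.02 m/s), for 0.2 s.
2. the blue tray sits level on the rubber feet, all four posts through its corner holes (horizontal distance between tray_lower and stand below 0.006 m and z of tray_lower in the frame of stand between 0.037 and 0.043 m and angle between tray_lower's own z axis and vertical below 0.05 rad and angle between the x axis of tray_lower and the x axis of stand, either way round below 0.08 rad and linear speed of tray_lower below 0.02 m/s), for 0.2 s.
3. the yellow tray sits level on the post shoulders, all four thin post ends through its corner holes (horizontal distance between tray_upper and stand below 0.006 m and z of tray_upper in the frame of stand between 0.112 and 0.118 m and angle between tray_upper's own z axis and vertical below 0.05 rad and angle between the x axis of tray_upper and the x axis of stand, either way round below 0.08 rad and linear speed of tray_upper below 0.02 m/s), for 0.2 s.
At the end, for the whole second after the job is handed in: Blue tray on the rubber feet (underside 40 mm up, +-3 mm), yellow tray on the post shoulders (115 mm, +-3 mm), each within 6 mm of the stand's centre, level (0.05 rad), in line (0.08 rad); offcut flat on the bench (0.1 rad), over 85 mm from the stand's centre; all at rest (all of step 1 and all of step 2 and all of step 3); the robot touches nothing.
It fails at once if the nail jar or the bottle is moved more than 30 mm or tipped over (distance of any of nail_jar, bottle from where it was at the start of the episode above 0.03 m or angle between any of nail_jar, bottle's own z axis and vertical above 0.5 rad).
It fails at once if the sanding block, the carton or the spanner is moved more than 30 mm or tipped over (distance of any of sanding_block, screw_box, spanner from where it was at the start of the episode above 0.03 m or angle between any of sanding_block, screw_box, spanner's own z axis and vertical above 0.5 rad).
It also fails if it takes over 72 s, if anything falls off the work surface, if the arm or the gripper's body presses on something with over 40 N, if the wrist force passes 120 N, or if a joint passes its speed limit or range.

### The arm

A 6-joint arm with a two-finger parallel gripper is mounted at the origin on a cart in front of the work surface, level with it; the furniture and walls round the work are solid. World frame = base frame: x ahead of the robot, y to its left, z up, the work surface at z = 0. Lengths are in m, angles in rad, forces in N, time in s.
With the tool pointing down it reaches from about 0.35 to 0.975 m from the base axis. Payload 4.9 kg.
Tool frame: the origin (TCP) lies midway between the tips of the shut fingers; the grasp point (between the pads) lies 19 mm behind it; z points along the fingers, y is the line along which they close (so a half turn about z gives the same grasp; the last joint's range is limited). The gripper opens to 85 mm and grips with 20 to 120 N. Pads are 22 mm wide; open, the fingers measure 114 mm over their backs; the gripper's body (76 mm by 85 mm) begins 54 mm behind the grasp point. The pads swing forward as they close: fully open they stand 13 mm farther back than shut.
Start: joints at [-1.404, 0.053, 1.613, -0, 1.476, -0.119], TCP at [0.176, -0.6, 0.197] pointing down, gripper open.
Joint ranges: [-3.01, 3.01], [-1.01, 2.22], [0.06, 2.58], [-1.02, 4.17], [0.09, 2.62], [-3.14, 3.14]. Speed limits (rad/s): [2.57, 2.57, 3.14, 3.14, 3.14, 3.14].

### API

Orientations are given as a rotation vector (axis times angle).
In Python, from station import ctrl gives the robot as it stands.
- The arm moves only by the shell command python3 -m handwheel 'ROWS' [FORCE]. ROWS is JSON, a list of rows, each an object with "gripper": the gripper command: -1 is fully open, 1 is shut, values between are in proportion; "offset": the shift along the tool's x, y, z in mm, a list of three; "rotation": the turn, a rotation vector about the tool's x, y, z in rad, a list of three. A call has exactly 8 rows; each row is the pose to reach, as a shift and turn from the pose commanded when the call began, along the tool's axes at that moment; what a row does not reach only later rows make up. A row lasts 1/8 s, in which the tool goes at most 62.5 mm and 10.7 degrees, less where a joint would pass 70% of its speed; a pose out of reach is approached as far as the arm can. A call with a gripper value outside its range is refused whole. The fingers move at their own pace and stop on an object; FORCE is the grip in N (left out, the last holds). Time passes only in rows, so rows that repeat a pose let the fingers close, or fill a call up. It gives the time, the measured TCP pose, the force, the opening and the grip force at its end, in the units of the state.
- ctrl.get_obs(): the state, without advancing time (a new reading comes with each control period).
- ctrl.get_image(name): name is "scene" or "top" or "wrist"; returns a dict with "image" (384x512x3 uint8, red, green, blue), "fovy" (degrees; the focal length in pixels is half the picture's height over the tangent of half this angle, whatever the lens; pixels are square), "cx", "cy" (the principal point, pixels), "xyz" and "attitude" of the camera in the world. Camera axes: x right, y up, looking along -z (the intrinsics and any distortion apply to the point x, -y, -z); pixel columns grow to the right and rows downward; lengths in m; the calibration is good to about 2 mm. A picture is of the moment at which its call begins. There is no depth.
- ctrl.finish_job(): hands the job in; it is judged then, once.
The state is a dict: "t": time; "q": joint angles; "dq": joint speeds; "effort": joint torques, N m; "tool_pos": TCP position; "tool_rot": TCP orientation; "contact_force": force on the tool from outside, world axes, zero at the start; "wrist_torque": the same for the moment, N m; "opening": finger opening in m; "grip_force": force on a finger pad.
Only numpy, scipy, OpenCV 4.12 (cv2) and the standard library are available. Lean on these libraries where they do the work, as an engineer would, in place of code of your own. Each camera call takes 0.05 s, during which the arm holds its last target. There are 200 camera calls.

## Working session

There is one attempt and no reset: what is moved stays moved. The work goes in short steps, Python scripts to look and compute and a shell command to move; the robot and the scene stay as the last step left them, time stands still between calls to the robot, and variables do not carry over. Pictures are saved under pics/ and viewed, at most 10 in all, crops included, and the job is handed in when it is done.

```bash
ls; mkdir -p pics; cat > h.py <<'E'
import numpy as np,cv2
from station import ctrl
from scipy.spatial.transform import Rotation as R
def rot(a):
    a=np.array(a,float)
    return a if a.shape==(3,3) else (R.from_rotvec(a).as_matrix() if a.size==3 else R.from_quat(a).as_matrix())
E
python3 - <<'E'
from h import *
for n in ["scene","top"]:
    d=ctrl.get_image(n); cv2.imwrite(f"pics/{n}0.png",d["image"][:,:,::-1]); print({k:v for k,v in d.items() if k!="image"})
    np.save(f"pics/{n}0.npy",d,allow_pickle=True)
print(ctrl.get_obs())
E
```

```text
pics
{'fovy': 50.7522990565312, 'cx': 256.70026160956706, 'cy': 196.21453772374724, 'xyz': array([-0.29841678,  0.95225427,  0.927603  ]), 'attitude': array([ 0.42552518, -1.23794496, -2.18962112])}
{'fovy': 44.84454534222064, 'cx': 255.65746564293508, 'cy': 192.73927307039233, 'xyz': array([ 0.19486523, -0.07833883,  1.64349706]), 'attitude': array([ 0.16350076, -0.17665746, -1.59644997])}
{'t': 0.1, 'q': array([-1.40396963e+00,  5.33184231e-02,  1.61415675e+00,  2.85733515e-05,
        1.47602870e+00, -1.19018200e-01]), 'dq': array([-0.00085918, -0.00237112, -0.00249809,  0.00224707, -0.00203211,
        0.00013335]), 'effort': array([ 1.07116281e-03, -3.94900239e+01, -3.71362889e+01,  1.77752094e-05,
        3.90202651e-03, -1.15192583e-05]), 'tool_pos': array([ 0.17612197, -0.5990095 ,  0.1960689 ]), 'tool_rot': array([-3.10766960e+00, -4.47200559e-01,  2.70758639e-05]), 'contact_force': array([ 0.74520298,  0.02955471, -0.25325924]), 'wrist_torque': array([ 0.01528908, -0.07056028,  0.00336382]), 'grip_force': 0.0, 'opening': 0.08560666324011437}
```

View pics/top0.png

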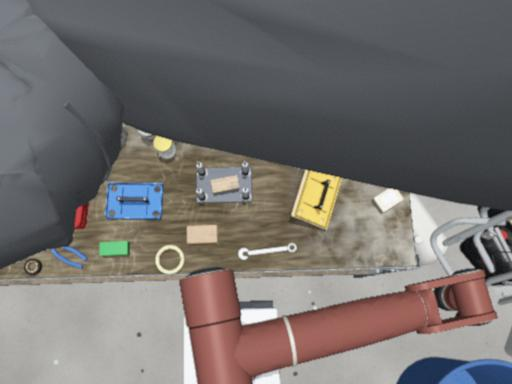

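View pics/scene0.png

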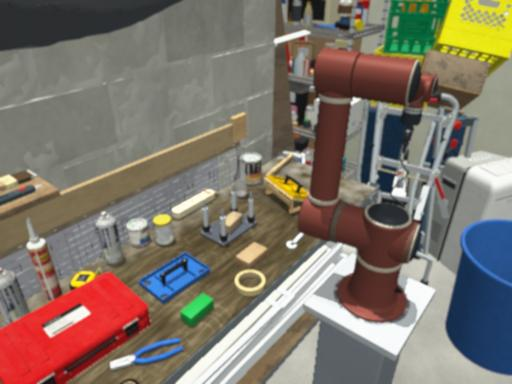

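Top view: the pine offcut is on the stand at (226,184). Things that could be mistaken for it: the cork block (202,234) and the green block (114,248). The blue tray is at (134,201), and the toolbox and bin are the other coloured items. The yellow tray is on the rack at (317,197), and the jar's yellow lid is at (163,143). I choose the tan block between the posts and check it in a close crop.

```bash
cat >> h.py <<'E'
def ray(d,px):
    px=np.atleast_2d(px).astype(float); f=192/np.tan(np.radians(d["fovy"]/2))
    v=np.c_[(px[:,0]-d["cx"])/f,-(px[:,1]-d["cy"])/f,-np.ones(len(px))]
    return v@rot(d["attitude"]).T
def plane(d,px,z):
    v=ray(d,px); c=np.array(d["xyz"]); return c+v*((z-c[2])/v[:,2])[:,None]
def proj(d,P):
    f=192/np.tan(np.radians(d["fovy"]/2)); p=(np.atleast_2d(P)-d["xyz"])@rot(d["attitude"])
    return np.c_[d["cx"]-f*p[:,0]/p[:,2], d["cy"]+f*p[:,1]/p[:,2]]
def tri(d1,p1,d2,p2):
    a=ray(d1,p1)[0];b=ray(d2,p2)[0];c1=np.array(d1["xyz"]);c2=np.array(d2["xyz"])
    s=np.linalg.lstsq(np.c_[a,-b],c2-c1,rcond=None)[0]
    P,Q=c1+s[0]*a,c2+s[1]*b; return (P+Q)/2,np.linalg.norm(P-Q)
def load(n): return np.load(n,allow_pickle=True).item()
def mask(d,lo,hi):
    hsv=cv2.cvtColor(d["image"],cv2.COLOR_RGB2HSV); return cv2.inRange(hsv,np.array(lo),np.array(hi))
def blobs(m,amin=80):
    out=[]
    for c in cv2.findContours(m,cv2.RETR_EXTERNAL,cv2.CHAIN_APPROX_NONE)[0]:
        if cv2.contourArea(c)>amin: out.append((cv2.contourArea(c),cv2.minAreaRect(c),c))
    return sorted(out,key=lambda b:-b[0])
def save(n,tag):
    d=ctrl.get_image(n); np.save(f"pics/{tag}.npy",d,allow_pickle=True); return d
E
python3 - <<'E'
from h import *
t=load("pics/top0.npy"); s=load("pics/scene0.npy")
a=cv2.resize(t["image"][125:285,95:355],None,fx=3,fy=3,interpolation=3)
cv2.imwrite("pics/c1.png",a[:,:,::-1])
for n,lo,hi in [("blue",(100,120,60),(125,255,255)),("yel",(18,120,120),(32,255,255)),("green",(50,120,60),(80,255,255)),("tan",(8,50,130),(20,140,255))]:
    for A,r,c in blobs(mask(t,lo,hi),60)[:6]:
        print(n,A,np.round(r[0]),np.round(r[1]),r[2], plane(t,cv2.boxPoints(r),0.02).round(3)[:,:2].tolist())
E
```

```text
blue 2379.0 [454. 370.] [ 25. 113.] 90.0 [[-0.026, -0.551], [-0.039, -0.927], [-0.116, -0.915], [-0.104, -0.544]]
blue 1812.5 [134. 200.] [35. 56.] 90.0 [[0.603, 0.437], [0.597, 0.237], [0.47, 0.235], [0.476, 0.432]]
blue 73.0 [ 66. 259.] [34.  5.] 30.650663375854492 [[0.36, 0.623], [0.376, 0.614], [0.313, 0.509], [0.297, 0.518]]
yel 1579.5 [318. 197.] [34. 53.] 17.447187423706055 [[0.458, -0.229], [0.639, -0.296], [0.597, -0.411], [0.417, -0.342]]
green 70.0 [115. 249.] [12. 28.] 86.98721313476562 [[0.387, 0.448], [0.389, 0.353], [0.347, 0.35], [0.345, 0.445]]
tan 998.5 [ 93. 262.] [ 26. 121.] 88.15238952636719 [[0.369, 0.685], [0.369, 0.267], [0.279, 0.263], [0.28, 0.676]]
tan 572.0 [204. 234.] [19. 36.] 90.0 [[0.446, 0.151], [0.441, 0.024], [0.375, 0.025], [0.379, 0.151]]
tan 562.0 [125. 231.] [62. 29.] 13.736268043518066 [[0.408, 0.481], [0.508, 0.461], [0.449, 0.248], [0.35, 0.271]]
tan 246.0 [ 92. 280.] [  3. 185.] 88.22395324707031 [[0.269, 0.786], [0.267, 0.155], [0.258, 0.154], [0.259, 0.785]]
tan 220.5 [250. 209.] [15. 40.] 83.2901611328125 [[0.513, -0.003], [0.526, -0.146], [0.472, -0.15], [0.46, -0.008]]
tan 142.0 [ 96. 207.] [15. 22.] 5.19442892074585 [[0.481, 0.496], [0.561, 0.492], [0.555, 0.44], [0.474, 0.444]]
```

View pics/c1.png

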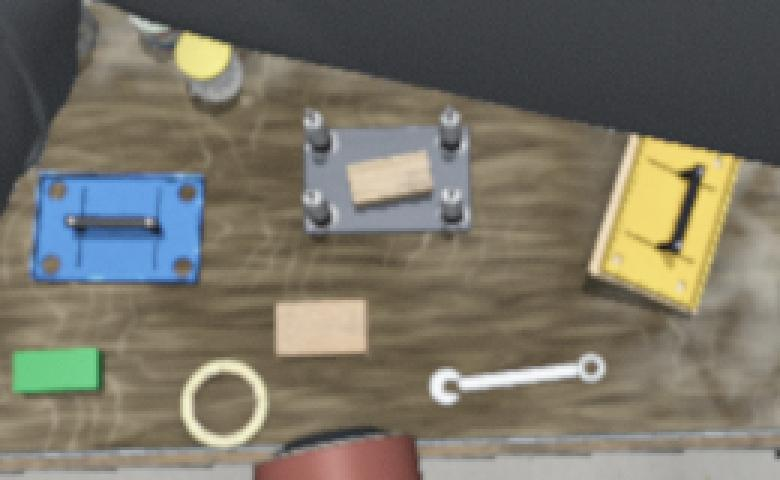

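The crop shows the pine block between four posts, centre crop px (390,178), clearly different from the cork block at (320,327). The yellow tray's handle is at (686,208), with the rack's lip on the left, so the slope's low front faces +y.

```bash
python3 - <<'E'
from h import *
t=load("pics/top0.npy"); s=load("pics/scene0.npy")
g=lambda L,z: plane(t,np.array(L)/3+[95,125],z)
posts=g([(312,118),(449,118),(451,196),(312,198)],.15); print("posts",posts.round(3)[:,:2].tolist(),posts.mean(0))
base=g([(304,128),(469,127),(469,231),(304,233)],.012); print("base",base.round(3)[:,:2].tolist(),base.mean(0))
o=g([(347,164),(428,151),(433,190),(355,204)],.05);print("off",o.round(3)[:,:2].tolist(),o.mean(0))
b=g([(70,222),(157,223)],.05);print("bluebar",b)
h=g([(56,190),(187,192),(183,267),(51,265)],.006);print("blueholes",h.round(3)[:,:2].tolist(),h.mean(0))
y=g([(697,170),(676,248)],.095);print("yelbar",y,y.mean(0))
print("others",g([(205,55)],.097),g([(320,327)],.027),g([(445,385),(592,367)],.01))
d=save("wrist","w0");o=ctrl.get_obs();T=rot(o["tool_rot"])
print("cam in tool",T.T@(d["xyz"]-o["tool_pos"]));print(T.T@rot(d["attitude"]),d["fovy"],d["cx"],d["cy"]);print(T)
E
```

```text
posts [[0.625, 0.089], [0.62, -0.063], [0.531, -0.063], [0.534, 0.09]] [0.57722484 0.0132674  0.15      ]
base [[0.652, 0.114], [0.647, -0.085], [0.519, -0.081], [0.523, 0.115]] [0.58502725 0.01559507 0.012     ]
off [[0.596, 0.059], [0.609, -0.036], [0.561, -0.041], [0.547, 0.051]] [0.57835911 0.00837385 0.05      ]
bluebar [[0.53663774 0.38232911 0.05      ]
 [0.53221346 0.28124934 0.05      ]]
blueholes [[0.586, 0.413], [0.578, 0.256], [0.487, 0.259], [0.495, 0.416]] [0.53652471 0.33607386 0.006     ]
yelbar [[ 0.56482779 -0.34378337  0.095     ]
 [ 0.47514408 -0.31410353  0.095     ]] [ 0.51998594 -0.32894345  0.095     ]
others [[0.71958589 0.21839043 0.097     ]] [[0.40753754 0.09523344 0.027     ]] [[ 0.33721679 -0.04780359  0.01      ]
 [ 0.35254922 -0.22001575  0.01      ]]
cam in tool [ 0.06684192 -0.00118501 -0.17646152]
[[-1.20729492e-03  9.65121646e-01  2.61799068e-01]
 [ 9.99996797e-01  5.82782026e-04  2.46309322e-03]
 [ 2.22461279e-03  2.61801203e-01 -9.65119258e-01]] 58.51144705976916 254.86680790594457 190.52797921361176
[[ 9.59425926e-01  2.81960652e-01 -2.87653432e-04]
 [ 2.81960747e-01 -9.59424637e-01  1.58212966e-03]
 [ 1.70116521e-04 -1.59904319e-03 -9.99998707e-01]]
```

```bash
cat >> h.py <<'E'
def down(yaw):  # tool x at yaw, z down
    c,s=np.cos(yaw),np.sin(yaw); x=np.array([c,s,0]);z=np.array([0,0,-1.]); return np.c_[x,np.cross(z,x),z]
def go(p,Rn=None,src=None):
    o=ctrl.get_obs(); T=rot(o["tool_rot"]); p0=np.array(o["tool_pos"])
    if src is not None: p0,T=src
    Rn=T if Rn is None else Rn
    print("offset",(T.T@(np.array(p)-p0)*1000).round(1).tolist(),"rot",R.from_matrix(T.T@Rn).as_rotvec().round(4).tolist(), "t",round(o["t"],2))
E
python3 -c "
from h import *
go((.58,.05,.30),down(np.pi/2))"
```

```text
offset [570.5, -509.1, -102.9] rot [-0.0013, -0.0012, -1.285] t 0.15
```

```bash
python3 -m handwheel '[{"gripper":-1,"offset":[0,0,-60],"rotation":[0,0,0]},{"gripper":-1,"offset":[40,-36,-103],"rotation":[0,0,-0.15]},{"gripper":-1,"offset":[85,-75,-103],"rotation":[0,0,-0.3]},{"gripper":-1,"offset":[130,-115,-103],"rotation":[0,0,-0.45]},{"gripper":-1,"offset":[175,-155,-103],"rotation":[0,0,-0.6]},{"gripper":-1,"offset":[220,-195,-103],"rotation":[0,0,-0.75]},{"gripper":-1,"offset":[265,-235,-103],"rotation":[0,0,-0.9]},{"gripper":-1,"offset":[310,-275,-103],"rotation":[0,0,-1.05]}]' 40
python3 -c "
from h import *
go((.58,.05,.30),down(np.pi/2))"
```

```text
t: 1.15
tool_pos: [0.3967, -0.2465, 0.3]
tool_rot: [2.462, 1.951, 0.0]
contact_force: [0.5, -1.8, -0.2]
opening: 0.0854
grip_force: 0.0
offset [330.6, 110.8, -0.0] rot [0.0002, 0.0, -0.2304] t 1.15
```

```bash
python3 -m handwheel '[{"gripper":-1,"offset":[55,18,0],"rotation":[0,0,-0.1]},{"gripper":-1,"offset":[110,37,0],"rotation":[0,0,-0.2304]},{"gripper":-1,"offset":[165,55,0],"rotation":[0,0,-0.2304]},{"gripper":-1,"offset":[220,74,0],"rotation":[0,0,-0.2304]},{"gripper":-1,"offset":[275,92,0],"rotation":[0,0,-0.2304]},{"gripper":-1,"offset":[331,111,0],"rotation":[0,0,-0.2304]},{"gripper":-1,"offset":[331,111,0],"rotation":[0,0,-0.2304]},{"gripper":-1,"offset":[331,111,0],"rotation":[0,0,-0.2304]}]'
python3 - <<'E'
from h import *
d=save("wrist","w1"); cv2.imwrite("pics/w1.png",cv2.resize(d["image"],(800,600),interpolation=3)[:,:,::-1]); print(d["xyz"])
o=ctrl.get_obs(); print(o["tool_pos"],o["q"])
E
```

```text
t: 2.15
tool_pos: [0.5808, 0.0476, 0.2997]
tool_rot: [-2.226, -2.216, 0.002]
contact_force: [-0.4, 0.0, 0.0]
opening: 0.0857
grip_force: 0.0
[0.58159936 0.11517359 0.47626291]
[0.58075159 0.04704688 0.29996423] [-4.66718518e-02 -8.75685728e-02  1.58250474e+00 -3.49981798e-04
  1.64724012e+00 -4.14568815e-02]
```

View pics/w1.png

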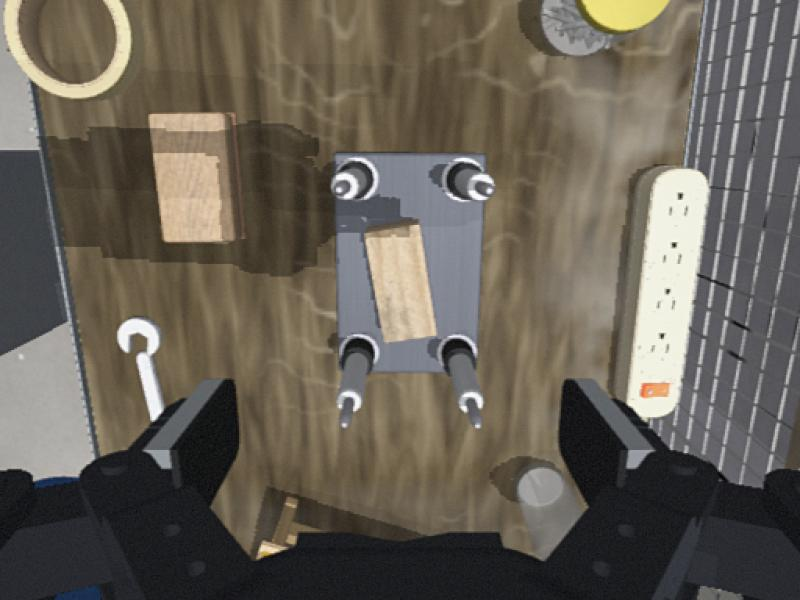

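Wrist view: stand base spans (335,153)–(485,372), post tips at (342,189), (486,188), (346,421), (478,420), offcut top corners at (366,233), (418,222), (436,335), (385,342). The bottle stands at (540,485), to the right of the stand.

```bash
python3 - <<'E'
from h import *
d=load("pics/w1.npy"); g=lambda L,z: plane(d,(np.array(L)+.5)/1.5625-.5,z)
def show(n,P):
    print(n,P[:,:2].round(4).tolist(),"c",P.mean(0).round(4),"edges",np.linalg.norm(np.roll(P,-1,0)-P,axis=1).round(4))
show("tips",g([(342,189),(486,188),(478,420),(346,421)],.15))
show("base",g([(335,153),(485,153),(480,373),(340,372)],.012))
show("off",g([(366,233),(418,222),(436,335),(385,342)],.05))
print("bottle",g([(540,482)],.186),"jar",g([(625,0)],.097),"cork",g([(192,178)],.027))
E
```

```text
tips [[0.5472, 0.0948], [0.6333, 0.095], [0.6336, -0.0581], [0.5448, -0.0584]] c [0.5897 0.0183 0.15  ] edges [0.0861 0.153  0.0888 0.1533]
base [[0.5277, 0.1159], [0.6532, 0.1152], [0.6558, -0.0829], [0.5252, -0.0813]] c [0.5905 0.0167 0.012 ] edges [0.1255 0.1981 0.1306 0.1972]
off [[0.5546, 0.054], [0.5961, 0.0626], [0.6116, -0.0322], [0.5687, -0.0382]] c [0.5828 0.0116 0.05  ] edges [0.0423 0.096  0.0433 0.0933]
bottle [[ 0.66758853 -0.08142822  0.186     ]] jar [[0.72584378 0.20885847 0.097     ]] cork [[0.41147253 0.09667548 0.027     ]]
```

```bash
python3 - <<'E'
from h import *
d=load("pics/w1.npy"); 
hsv=cv2.cvtColor(d["image"],cv2.COLOR_RGB2HSV); print(hsv[180,250:285].tolist()[::3], hsv[144,256],hsv[115,125])
a=cv2.resize(d["image"][130:230,205:320],None,fx=6,fy=6,interpolation=cv2.INTER_NEAREST)
cv2.imwrite("pics/c2.png",a[:,:,::-1])
E
```

```text
[[17, 55, 201], [18, 56, 223], [17, 60, 214], [18, 54, 226], [18, 57, 227], [18, 63, 222], [17, 64, 216], [17, 61, 219], [11, 27, 153], [113, 22, 150], [114, 24, 147], [111, 33, 149]] [ 16  76 101] [ 16  64 196]
```

View pics/c2.png

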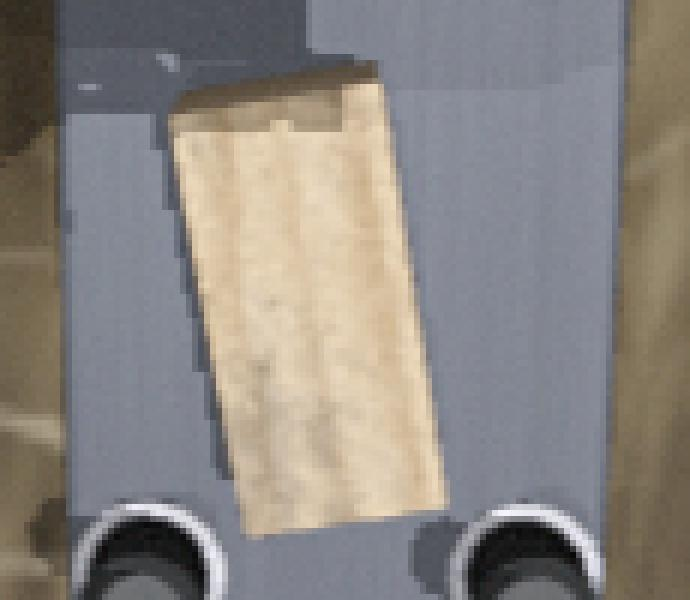

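```bash
python3 - <<'E'
from h import *
d=load("pics/w1.npy"); g=lambda L,z: plane(d,(np.array(L)+.5)/6-.5+[205,130],z)
for z in (.05,.04):
    P=g([(172,115),(382,80),(449,508),(245,536)],z); e=np.roll(P,-1,0)-P
    print(P[:,:2].round(4).tolist(),P.mean(0).round(4),np.linalg.norm(e,axis=1).round(4),np.arctan2(e[0,1],e[0,0]),np.arctan2(-e[1,0]*-1,-e[1,1]))
# foot bottoms / white rings centre at base z .012 and far-end
P=g([(150,590),(525,590)],.04); print(P)
E
```

```text
[[0.5536, 0.0543], [0.5972, 0.0613], [0.6124, -0.0322], [0.5676, -0.0385]] [0.5827 0.0112 0.05  ] [0.0442 0.0948 0.0451 0.0938] 0.16004985234158856 0.16013032219995926
[[0.553, 0.0528], [0.5976, 0.0601], [0.6131, -0.0357], [0.5673, -0.0421]] [0.5827 0.0088 0.04  ] [0.0452 0.097  0.0462 0.096 ] 0.16004985234158883 0.1601303221999596
[[ 0.54564743 -0.05496148  0.04      ]
 [ 0.63053391 -0.05535909  0.04      ]]
```

```bash
python3 -c "
from h import *
go((.583,.011,.12),down(np.pi/2+.16));go((.583,.011,.02),down(np.pi/2+.16))"
```

```text
offset [-36.0, 2.5, 180.0] rot [-0.0006, 0.0003, -0.1652] t 2.2
offset [-35.9, 2.6, 280.0] rot [-0.0006, 0.0003, -0.1652] t 2.2
```

```bash
python3 -m handwheel '[{"gripper":-1,"offset":[-18,1,50],"rotation":[0,0,-0.08]},{"gripper":-1,"offset":[-36,2.5,100],"rotation":[0,0,-0.165]},{"gripper":-1,"offset":[-36,2.5,150],"rotation":[0,0,-0.165]},{"gripper":-1,"offset":[-36,2.5,200],"rotation":[0,0,-0.165]},{"gripper":-1,"offset":[-36,2.5,240],"rotation":[0,0,-0.165]},{"gripper":-1,"offset":[-36,2.5,265],"rotation":[0,0,-0.165]},{"gripper":-1,"offset":[-36,2.5,280],"rotation":[0,0,-0.165]},{"gripper":0.3,"offset":[-36,2.5,280],"rotation":[0,0,-0.165]}]' 40
python3 -m handwheel '[{"gripper":1,"offset":[0,0,0],"rotation":[0,0,0]},{"gripper":1,"offset":[0,0,0],"rotation":[0,0,0]},{"gripper":1,"offset":[0,0,0],"rotation":[0,0,0]},{"gripper":1,"offset":[0,0,0],"rotation":[0,0,0]},{"gripper":1,"offset":[0,0,0],"rotation":[0,0,0]},{"gripper":1,"offset":[0,0,0],"rotation":[0,0,0]},{"gripper":1,"offset":[0,0,-30],"rotation":[0,0,0]},{"gripper":1,"offset":[0,0,-80],"rotation":[0,0,0]}]' 40
python3 -c "
from h import *
go((.44,-.05,.21),down(np.pi/2+.1))"
```

```text
t: 3.2
tool_pos: [0.5827, 0.0109, 0.0196]
tool_rot: [-2.037, -2.39, 0.001]
contact_force: [0.1, 0.2, -0.5]
opening: 0.0698
grip_force: 0.0
t: 4.2
tool_pos: [0.5813, 0.0118, 0.0984]
tool_rot: [-2.033, -2.389, 0.005]
contact_force: [0.3, 0.1, -0.5]
opening: 0.0001
grip_force: 0.0
offset [-38.3, -150.0, -110.8] rot [-0.0055, -0.0013, 0.0604] t 4.2
```

```bash
python3 - <<'E'
from h import *
d=save("wrist","w2"); cv2.imwrite("pics/w2.png",d["image"][:,:,::-1])
E
```

```text
(no output)
```

View pics/w2.png

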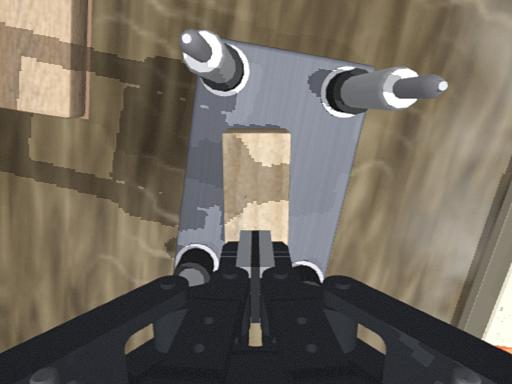

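The offcut still lies where it was, aligned with the fingers (column ~256), so the grip slipped off its top. I'll regrip lower and harder, and check before lifting.

```bash
python3 -m handwheel '[{"gripper":-1,"offset":[0,0,-20],"rotation":[0,0,0]},{"gripper":-1,"offset":[0,0,-20],"rotation":[0,0,0]},{"gripper":-1,"offset":[0,0,-20],"rotation":[0,0,0]},{"gripper":-1,"offset":[0,0,-20],"rotation":[0,0,0]},{"gripper":-1,"offset":[0,0,20],"rotation":[0,0,0]},{"gripper":-1,"offset":[0,0,55],"rotation":[0,0,0]},{"gripper":-1,"offset":[0,0,78],"rotation":[0,0,0]},{"gripper":-1,"offset":[0,0,86],"rotation":[0,0,0]}]' 60
python3 -m handwheel '[{"gripper":1,"offset":[0,0,0],"rotation":[0,0,0]},{"gripper":1,"offset":[0,0,0],"rotation":[0,0,0]},{"gripper":1,"offset":[0,0,0],"rotation":[0,0,0]},{"gripper":1,"offset":[0,0,0],"rotation":[0,0,0]},{"gripper":1,"offset":[0,0,0],"rotation":[0,0,0]},{"gripper":1,"offset":[0,0,0],"rotation":[0,0,0]},{"gripper":1,"offset":[0,0,0],"rotation":[0,0,0]},{"gripper":1,"offset":[0,0,0],"rotation":[0,0,0]}]' 60
```

```text
t: 5.25
tool_pos: [0.5813, 0.0119, 0.0112]
tool_rot: [-2.034, -2.389, 0.004]
contact_force: [0.1, 0.1, -0.2]
opening: 0.0855
grip_force: 0.0
t: 6.25
tool_pos: [0.5845, 0.0115, 0.0159]
tool_rot: [2.035, 2.391, 0.002]
contact_force: [-0.7, -0.3, 5.5]
opening: -0.0
grip_force: 3.1
```

```bash
python3 - <<'E'
from h import *
d=save("wrist","w3"); s=save("scene","s3")
a=cv2.resize(d["image"],(400,300)); b=cv2.resize(s["image"][170:280,170:320],(400,293),interpolation=3)
cv2.imwrite("pics/w3.png",np.hstack([a[:293],b])[:,:,::-1])
E
```

```text
(no output)
```

View pics/w3.png

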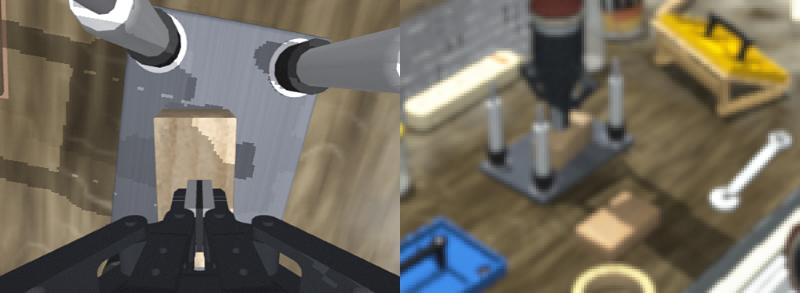

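```bash
python3 - <<'E'
from h import *
s0=load("pics/scene0.npy"); s=load("pics/s3.npy"); w=load("pics/w3.npy"); w2=load("pics/w2.npy")
for n,d in (("s0",s0),("s3",s)):
    m=mask(d,(10,40,120),(25,140,255)); m2=np.zeros_like(m); m2[195:240,215:260]=m[195:240,215:260]
    for A,r,c in blobs(m2,20): print(n,A,cv2.boundingRect(c),r)
a=.16; u=np.array([np.cos(a),np.sin(a),0]);v=np.array([-np.sin(a),np.cos(a),0]);C=np.array([.5828,.0115,0])
box=np.array([C+sx*.0225*u+sy*.047*v+[0,0,z] for z in (.012,.05) for sx,sy in((1,1),(1,-1),(-1,-1),(-1,1))])
print("box",proj(s0,box).round(1).tolist())
print("tcp",ctrl.get_obs()["tool_pos"],proj(s,ctrl.get_obs()["tool_pos"]), "in w3",proj(w,ctrl.get_obs()["tool_pos"]),proj(w,box[4:]).round().tolist())
print("posts s0",proj(s0,[[.5905+a,.017+b,.15] for a in(-.045,.045) for b in(-.078,.078)]).round(1).tolist())
E
```

```text
s0 179.5 (225, 211, 18, 20) ((230.7753448486328, 218.4342498779297), (11.672353744506836, 21.983806610107422), 42.87890625)
s0 112.5 (215, 195, 16, 18) ((222.74322509765625, 201.54052734375), (13.833468437194824, 18.250879287719727), 54.462318420410156)
s0 28.5 (250, 227, 10, 9) ((254.5, 231.0), (8.0, 9.0), 90.0)
s3 110.0 (226, 211, 17, 20) ((231.50706481933594, 219.06825256347656), (9.895451545715332, 22.65282440185547), 39.09385681152344)
box [[217.9, 230.7], [231.2, 218.7], [240.8, 221.9], [227.8, 234.2], [217.5, 222.5], [231.0, 210.7], [240.7, 213.9], [227.5, 226.0]]
tcp [0.58448195 0.0114772  0.01594807] [[229.20123085 225.25037172]] in w3 [[254.17585752 225.41997464]] [[304.0, 148.0], [297.0, 340.0], [205.0, 340.0], [196.0, 148.0]]
posts s0 [[248.8, 191.5], [220.5, 208.8], [231.0, 184.0], [202.4, 200.2]]
```

```bash
python3 - <<'E'
from h import *
s=load("pics/s3.npy"); w=load("pics/w3.npy"); w2=load("pics/w2.npy")
print(tri(w,(256,230),s,(231,218)))
for z in (.016,.03,.05): print(z,proj(w,[.5845,.0115,z]),proj(s,[.5845,.0115,z]))
a=w["image"][150:270,215:300]; b=s["image"][190:240,205:260]
A=cv2.resize(a,(425,600),interpolation=0); B=cv2.resize(b,(375,341),interpolation=0); B=np.vstack([B,np.zeros((259,375,3),np.uint8)])
cv2.imwrite("pics/c3.png",np.hstack([A,B])[:,:,::-1])
E
```

```text
(array([0.57925851, 0.01621779, 0.05149712]), np.float64(0.015207551585131972))
0.016 [[254.2149033  225.42030675]] [[229.19347011 225.2403503 ]]
0.03 [[254.21335564 235.29312593]] [[229.09531749 222.27723111]]
0.05 [[254.21067711 252.37994697]] [[228.95351087 217.99624565]]
```

View pics/c3.png

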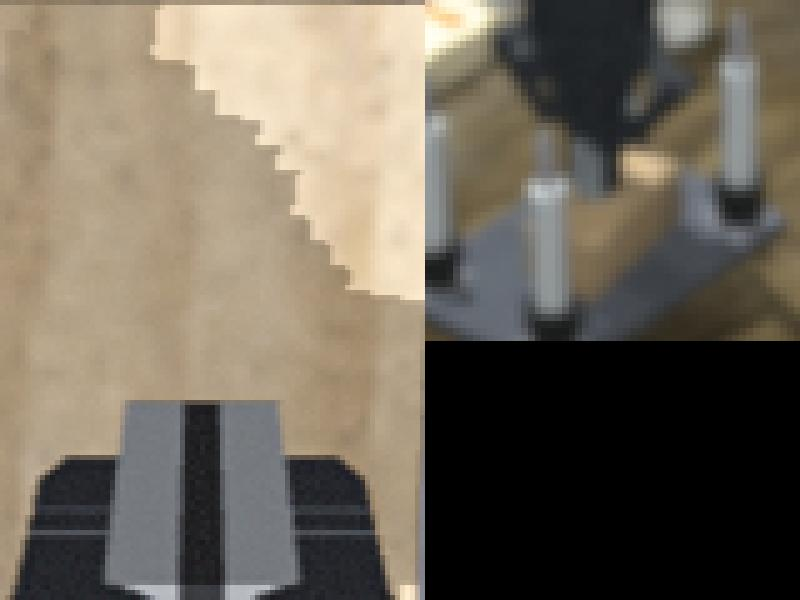

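The tips project at z≈0.05 in both views: they're resting on the offcut's top, while the reported TCP reads 0.016. So the true tips are about 34 mm short of the reported TCP along tool z. I'll correct for that from here on.

```bash
cat >> h.py <<'E'
D=.034
def goT(p,Rn=None):  # true tip target
    Rn=rot(ctrl.get_obs()["tool_rot"]) if Rn is None else Rn
    go(np.array(p)+D*Rn[:,2],Rn)
def tip():
    o=ctrl.get_obs(); return np.array(o["tool_pos"])-D*rot(o["tool_rot"])[:,2]
E
python3 -m handwheel '[{"gripper":-1,"offset":[0,0,-25],"rotation":[0,0,0]},{"gripper":-1,"offset":[0,0,-25],"rotation":[0,0,0]},{"gripper":-1,"offset":[0,0,-25],"rotation":[0,0,0]},{"gripper":-1,"offset":[0,0,-25],"rotation":[0,0,0]},{"gripper":-1,"offset":[0,0,-25],"rotation":[0,0,0]},{"gripper":-1,"offset":[0,0,0],"rotation":[0,0,0]},{"gripper":-1,"offset":[0,0,18],"rotation":[0,0,0]},{"gripper":-1,"offset":[0,0,27],"rotation":[0,0,0]}]' 40
python3 -m handwheel '[{"gripper":1,"offset":[0,0,0],"rotation":[0,0,0]},{"gripper":1,"offset":[0,0,0],"rotation":[0,0,0]},{"gripper":1,"offset":[0,0,0],"rotation":[0,0,0]},{"gripper":1,"offset":[0,0,0],"rotation":[0,0,0]},{"gripper":1,"offset":[0,0,0],"rotation":[0,0,0]},{"gripper":1,"offset":[0,0,0],"rotation":[0,0,0]},{"gripper":1,"offset":[0,0,-25],"rotation":[0,0,0]},{"gripper":1,"offset":[0,0,-60],"rotation":[0,0,0]}]' 40
python3 -c "
from h import *
goT((.44,-.05,.21),down(np.pi/2+.1))"
```

```text
t: 7.35
tool_pos: [0.5822, 0.0118, -0.0147]
tool_rot: [-2.035, -2.39, 0.002]
contact_force: [-0.4, -0.0, -0.3]
opening: 0.0855
grip_force: 0.0
t: 8.35
tool_pos: [0.5812, 0.0119, 0.0454]
tool_rot: [-2.034, -2.389, 0.005]
contact_force: [0.0, -0.4, -0.6]
opening: 0.0445
grip_force: 43.5
offset [-38.4, -149.9, -129.9] rot [-0.005, -0.0012, 0.0604] t 8.35
```

```bash
python3 -m handwheel '[{"gripper":1,"offset":[0,0,-45],"rotation":[0,0,0]},{"gripper":1,"offset":[0,0,-90],"rotation":[0,0,0]},{"gripper":1,"offset":[0,0,-130],"rotation":[0,0,0]},{"gripper":1,"offset":[-10,-40,-130],"rotation":[0,0,0.03]},{"gripper":1,"offset":[-22,-85,-130],"rotation":[0,0,0.06]},{"gripper":1,"offset":[-34,-130,-130],"rotation":[0,0,0.06]},{"gripper":1,"offset":[-38.5,-150,-130],"rotation":[-0.005,-0.001,0.06]},{"gripper":1,"offset":[-38.5,-150,-130],"rotation":[-0.005,-0.001,0.06]}]'
python3 -m handwheel '[{"gripper":1,"offset":[0,0,50],"rotation":[0,0,0]},{"gripper":1,"offset":[0,0,100],"rotation":[0,0,0]},{"gripper":1,"offset":[0,0,145],"rotation":[0,0,0]},{"gripper":1,"offset":[0,0,175],"rotation":[0,0,0]},{"gripper":1,"offset":[0,0,190],"rotation":[0,0,0]},{"gripper":1,"offset":[0,0,197],"rotation":[0,0,0]},{"gripper":1,"offset":[0,0,201],"rotation":[0,0,0]},{"gripper":1,"offset":[0,0,201],"rotation":[0,0,0]}]'
```

```text
t: 9.35
tool_pos: [0.4403, -0.0505, 0.1763]
tool_rot: [2.107, 2.326, 0.005]
contact_force: [-0.3, 0.6, -0.6]
opening: 0.0441
grip_force: 43.5
t: 10.35
tool_pos: [0.4434, -0.0506, -0.023]
tool_rot: [2.104, 2.326, 0.006]
contact_force: [0.1, -0.5, -0.9]
opening: 0.0444
grip_force: 43.6
```

```bash
python3 -m handwheel '[{"gripper":1,"offset":[0,0,2],"rotation":[0,0,0]},{"gripper":1,"offset":[0,0,3],"rotation":[0,0,0]},{"gripper":-1,"offset":[0,0,3],"rotation":[0,0,0]},{"gripper":-1,"offset":[0,0,3],"rotation":[0,0,0]},{"gripper":-1,"offset":[0,0,3],"rotation":[0,0,0]},{"gripper":-1,"offset":[0,0,-20],"rotation":[0,0,0]},{"gripper":-1,"offset":[0,0,-70],"rotation":[0,0,0]},{"gripper":-1,"offset":[0,0,-120],"rotation":[0,0,0]}]'
python3 -c "
from h import *
goT((.59,-.03,.26),down(np.pi/2))"
```

```text
t: 11.35
tool_pos: [0.4413, -0.0502, 0.0969]
tool_rot: [2.105, 2.328, 0.004]
contact_force: [0.5, -1.2, -0.2]
opening: 0.0854
grip_force: 0.0
offset [5.1, 150.5, -128.5] rot [0.0038, 0.0002, 0.1003] t 11.35
```

```bash
python3 -m handwheel '[{"gripper":-1,"offset":[0,0,-60],"rotation":[0,0,0]},{"gripper":-1,"offset":[0,20,-115],"rotation":[0,0,0.05]},{"gripper":-1,"offset":[20,60,-128],"rotation":[0,0,0.1]},{"gripper":-1,"offset":[45,105,-128],"rotation":[0.004,0,0.1]},{"gripper":-1,"offset":[70,140,-128],"rotation":[0.004,0,0.1]},{"gripper":-1,"offset":[75,150.5,-128],"rotation":[0.004,0,0.1]},{"gripper":-1,"offset":[75,150.5,-128],"rotation":[0.004,0,0.1]},{"gripper":-1,"offset":[75,150.5,-128],"rotation":[0.004,0,0.1]}]'
python3 - <<'E'
from h import *
d=save("wrist","w4"); print(d["xyz"])
m=cv2.inRange(cv2.cvtColor(d["image"],cv2.COLOR_RGB2HSV),(100,20,60),(125,90,200))
for A,r,c in blobs(m,1500)[:4]: print(A,r); print(plane(d,cv2.boxPoints(r),.012).round(4).tolist(),plane(d,[r[0]],.012))
P=[(a,b) for a in(-.045,.045) for b in(-.078,.078)]
print("pred tip",[proj(d,[.59+a,.017+b,.15])[0].round(0).tolist() for a,b in P])
cv2.imwrite("pics/w4.png",cv2.resize(d["image"][60:350,150:400],(689,800*290//290)[:1]+(600,)if 0 else (517,600),interpolation=3)[:,:,::-1])
E
```

```text
t: 12.35
tool_pos: [0.5828, 0.0387, 0.2248]
tool_rot: [2.221, 2.22, -0.0]
contact_force: [-0.0, -0.6, 0.2]
opening: 0.0856
grip_force: 0.0
[0.58300367 0.10629894 0.40134696]
14447.5 ((261.5, 171.49996948242188), (114.99998474121094, 164.99996948242188), -0.0)
[[0.5197, -0.0803, 0.012], [0.5277, 0.1157, 0.012], [0.6529, 0.1155, 0.012], [0.6622, -0.0805, 0.012]] [[0.59060985 0.02390852 0.012     ]]
pred tip [[210.0, 305.0], [202.0, 114.0], [317.0, 305.0], [327.0, 114.0]]
```

View pics/w4.png

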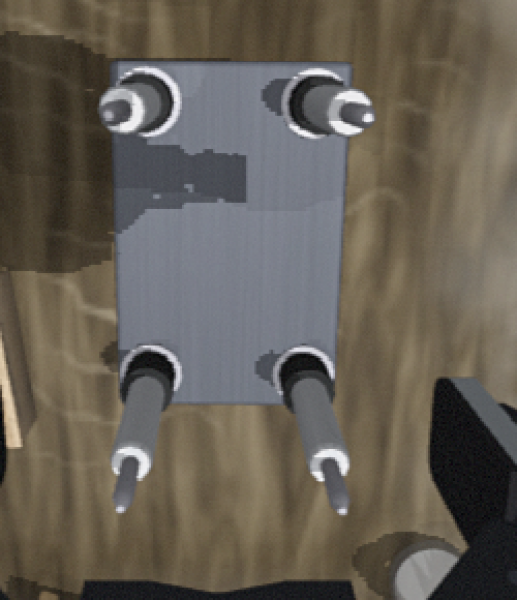

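The stand is empty now: shoulder rings at crop (124,111), (352,113), (131,464), (329,464); tip ends at (106,113), (370,117), (121,509), (343,510).

```bash
python3 - <<'E'
from h import *
d=load("pics/w4.npy"); g=lambda L,z: plane(d,(np.array(L)+.5)/2.069-.5+[150,60],z)
for n,L,z in (("tips",[(106,113),(370,117),(343,510),(121,509)],.15),("shoulder",[(124,111),(352,113),(329,464),(131,464)],.115),("rings",[(147,103),(318,104),(303,374),(150,374)],.014),("base",[(111,62),(352,63),(335,404),(120,402)],.012)):
    P=g(L,z); e=np.roll(P,-1,0)-P; yw=[np.arctan2(e[0,1],e[0,0]),np.arctan2(-e[2,1],-e[2,0]),np.arctan2(e[1,0],-e[1,1]),np.arctan2(-e[3,0],e[3,1])]
    print(n,P[:,:2].round(4).tolist(),P.mean(0).round(4),np.linalg.norm(e,axis=1).round(4),np.round(yw,3))
E
```

```text
tips [[0.5444, 0.095], [0.6359, 0.0935], [0.6335, -0.0619], [0.5438, -0.0613]] [0.5894 0.0163 0.15  ] [0.0915 0.1554 0.0897 0.1563] [-0.016 -0.007 -0.016 -0.004]
shoulder [[0.5462, 0.0942], [0.6361, 0.0932], [0.6331, -0.0616], [0.5437, -0.0615]] [0.5898 0.0161 0.115 ] [0.0899 0.1549 0.0894 0.1557] [-0.01  -0.002 -0.019 -0.016]
rings [[0.5455, 0.094], [0.6365, 0.0933], [0.6331, -0.0616], [0.543, -0.0614]] [0.5895 0.0161 0.014 ] [0.091  0.1549 0.0901 0.1554] [-0.007 -0.002 -0.022 -0.016]
base [[0.527, 0.115], [0.654, 0.1143], [0.6532, -0.0818], [0.5244, -0.0803]] [0.5896 0.0168 0.012 ] [0.127  0.1961 0.1288 0.1953] [-0.006 -0.012 -0.004 -0.013]
```

```bash
python3 -m handwheel '[{"gripper":-1,"offset":[50,-7,0],"rotation":[0,0,0]},{"gripper":-1,"offset":[100,-14,0],"rotation":[0,0,0]},{"gripper":-1,"offset":[150,-21,0],"rotation":[0,0,0.04]},{"gripper":-1,"offset":[200,-28,0],"rotation":[0,0,0.04]},{"gripper":-1,"offset":[250,-36,0],"rotation":[0,0,0.04]},{"gripper":-1,"offset":[300,-43,0],"rotation":[0,0,0.04]},{"gripper":-1,"offset":[320,-45,0],"rotation":[0,0,0.04]},{"gripper":-1,"offset":[320,-45,0],"rotation":[0,0,0.04]}]'
cat > bt.py <<'E'
from h import *
import sys
# measure tray holes: colour range, plane
def holes(d,lo,hi,amin=150,amax=1500):
    m=mask(d,lo,hi); n,l,st,ce=cv2.connectedComponentsWithStats(m); k=1+np.argmax(st[1:,4]); m=(l==k).astype(np.uint8)*255
    cs,hr=cv2.findContours(m,cv2.RETR_CCOMP,cv2.CHAIN_APPROX_NONE); out=[]
    for c,h in zip(cs,hr[0]):
        if h[3]>=0 and cv2.contourArea(c)>amin/5:
            (x,y),(a,b),_=cv2.minAreaRect(c); out.append((x,y,a,b,cv2.contourArea(c)))
    return m,out
E
python3 - <<'E'
from bt import *
d=save("wrist","w5"); print(d["xyz"]); m,o=holes(d,(98,100,40),(125,255,255))
print(cv2.boundingRect(m))
for h in o: print(np.round(h,1),plane(d,[h[:2]],.006)[0,:2].round(4))
E
```

```text
t: 13.4
tool_pos: [0.5382, 0.3593, 0.2247]
tool_rot: [2.263, 2.177, 0.0]
contact_force: [0.2, -0.0, -0.6]
opening: 0.0851
grip_force: 0.0
[0.5407875  0.42697222 0.40128059]
(197, 90, 120, 168)
[291.2 237.2  17.7  18.4 259.5] [0.5795 0.2583]
[219.3 236.8  18.4  17.7 262.5] [0.4903 0.2625]
[ 256.   183.    14.   100.  1223.5] [0.5385 0.3293]
[296.5 109.   21.   22.  374. ] [0.5873 0.413 ]
[216.8 108.8  21.9  21.2 378.5] [0.4979 0.4168]
```

```bash
python3 -c "
from h import *
goT((.5388,.337,.025),down(np.pi/2-.047))
for i in range(3): print(ctrl.get_obs()['tool_pos'])"
```

```text
offset [-21.1, 0.9, 233.7] rot [0.0013, 0.0014, 0.0071] t 13.45
[0.53849797 0.35842698 0.22471925]
[0.53849797 0.35842698 0.22471925]
[0.53849797 0.35842698 0.22471925]
```

```bash
python3 -m handwheel '[{"gripper":-0.2,"offset":[-10,0.5,50],"rotation":[0,0,0.007]},{"gripper":-0.2,"offset":[-21,1,100],"rotation":[0,0,0.007]},{"gripper":-0.2,"offset":[-21,1,150],"rotation":[0.001,0.001,0.007]},{"gripper":-0.2,"offset":[-21,1,190],"rotation":[0.001,0.001,0.007]},{"gripper":-0.2,"offset":[-21,1,220],"rotation":[0.001,0.001,0.007]},{"gripper":-0.2,"offset":[-21,1,233],"rotation":[0.001,0.001,0.007]},{"gripper":-0.2,"offset":[-21,1,233.5],"rotation":[0.001,0.001,0.007]},{"gripper":1,"offset":[-21,1,233.5],"rotation":[0.001,0.001,0.007]}]' 70
python3 -m handwheel '[{"gripper":1,"offset":[0,0,0],"rotation":[0,0,0]},{"gripper":1,"offset":[0,0,0],"rotation":[0,0,0]},{"gripper":1,"offset":[0,0,0],"rotation":[0,0,0]},{"gripper":1,"offset":[0,0,0],"rotation":[0,0,0]},{"gripper":1,"offset":[0,0,0],"rotation":[0,0,0]},{"gripper":1,"offset":[0,0,0],"rotation":[0,0,0]},{"gripper":1,"offset":[0,0,-20],"rotation":[0,0,0]},{"gripper":1,"offset":[0,0,-60],"rotation":[0,0,0]}]' 70
python3 -c "
from h import *
go((.5896,.0162,.20),down(np.pi/2-.011))"
```

```text
t: 14.45
tool_pos: [0.5403, 0.3384, -0.0069]
tool_rot: [2.273, 2.168, 0.005]
contact_force: [0.1, -0.1, 0.5]
opening: 0.0344
grip_force: 0.0
t: 15.45
tool_pos: [0.5363, 0.3371, 0.0493]
tool_rot: [-2.271, -2.168, 0.009]
contact_force: [-0.1, -0.2, -2.8]
opening: 0.0124
grip_force: 69.0
offset [-318.5, 67.4, -150.3] rot [-0.0055, 0.0023, -0.0354] t 15.45
```

```bash
python3 -m handwheel '[{"gripper":1,"offset":[0,0,-45],"rotation":[0,0,0]},{"gripper":1,"offset":[0,0,-95],"rotation":[0,0,0]},{"gripper":1,"offset":[-20,4,-140],"rotation":[0,0,-0.02]},{"gripper":1,"offset":[-65,14,-150],"rotation":[-0.005,0.002,-0.035]},{"gripper":1,"offset":[-120,25,-150],"rotation":[-0.005,0.002,-0.035]},{"gripper":1,"offset":[-175,37,-150],"rotation":[-0.005,0.002,-0.035]},{"gripper":1,"offset":[-230,49,-150],"rotation":[-0.005,0.002,-0.035]},{"gripper":1,"offset":[-275,58,-150],"rotation":[-0.005,0.002,-0.035]}]'
python3 -m handwheel '[{"gripper":1,"offset":[-25,5,0],"rotation":[0,0,0]},{"gripper":1,"offset":[-39,8,0],"rotation":[0,0,0]},{"gripper":1,"offset":[-43.5,9.4,0],"rotation":[0,0,0]},{"gripper":1,"offset":[-43.5,9.4,0],"rotation":[0,0,0]},{"gripper":1,"offset":[-43.5,9.4,0],"rotation":[0,0,0]},{"gripper":1,"offset":[-43.5,9.4,0],"rotation":[0,0,0]},{"gripper":1,"offset":[-43.5,9.4,0],"rotation":[0,0,0]},{"gripper":1,"offset":[-43.5,9.4,0],"rotation":[0,0,0]}]'
python3 - <<'E'
from bt import *
d=save("wrist","w6"); o=ctrl.get_obs(); print(d["xyz"],o["tool_pos"]); m,H=holes(d,(98,90,30),(125,255,255))
print(cv2.boundingRect(m)); zz=o["tool_pos"][2]+.0085+.004; T=rot(o["tool_rot"])
for h in H: p=plane(d,[h[:2]],zz)[0]; print(np.round(h,1),p.round(4),(T.T@(p-o["tool_pos"])).round(4))
go((.5896,.0162,.20),down(np.pi/2-.011))
E
```

```text
t: 16.45
tool_pos: [0.5834, 0.0588, 0.2013]
tool_rot: [2.234, 2.207, 0.008]
contact_force: [0.6, -0.1, -3.1]
opening: 0.0123
grip_force: 69.0
t: 17.45
tool_pos: [0.5928, 0.0173, 0.201]
tool_rot: [2.233, 2.208, 0.008]
contact_force: [0.1, 1.4, -4.2]
opening: 0.0125
grip_force: 69.0
[0.59289528 0.08437504 0.37778009] [0.592788   0.01725044 0.20098684]
(97, 26, 316, 261)
[ 351.3   79.2   50.2   53.7 2103.5] [0.6378 0.0926 0.2135] [ 0.0759  0.0442 -0.0121]
[ 158.5   79.5   55.    48.7 2091.5] [0.5498 0.0935 0.2135] [ 0.0758 -0.0438 -0.0125]
offset [-1.1, -3.2, 1.0] rot [0.0051, -0.0025, -0.0005] t 17.5
```

```bash
python3 -m handwheel '[{"gripper":1,"offset":[1,-3.3,10],"rotation":[0.005,-0.0025,0]},{"gripper":1,"offset":[1,-3.3,25],"rotation":[0.005,-0.0025,0]},{"gripper":1,"offset":[1,-3.3,40],"rotation":[0.005,-0.0025,0]},{"gripper":1,"offset":[1,-3.3,40],"rotation":[0.005,-0.0025,0]},{"gripper":1,"offset":[1,-3.3,40],"rotation":[0.005,-0.0025,0]},{"gripper":1,"offset":[1,-3.3,40],"rotation":[0.005,-0.0025,0]},{"gripper":1,"offset":[1,-3.3,40],"rotation":[0.005,-0.0025,0]},{"gripper":1,"offset":[1,-3.3,40],"rotation":[0.005,-0.0025,0]}]'
python3 - <<'E'
from bt import *
d=save("wrist","w7"); o=ctrl.get_obs(); print(d["xyz"],o["tool_pos"]); m,H=holes(d,(98,90,30),(125,255,255))
zz=o["tool_pos"][2]+.005+.004
for h in H: p=plane(d,[h[:2]],zz)[0]; print(np.round(h,1),p.round(4))
c,s=np.cos(-.011),np.sin(-.011)
for a in (.045,-.045):
    P=[.5896+c*a-s*.078,.0162+s*a+c*.078]; print("post",np.round(P,4),"tip px",proj(d,P+[.15]).round(1),"shoulder",proj(d,P+[.115]).round(1))
cv2.imwrite("pics/w7.png",cv2.resize(d["image"][20:140,110:400],(800,331),interpolation=3)[:,:,::-1])
go((.5894,.0182,.16),down(np.pi/2-.011))
E
```

```text
t: 18.5
tool_pos: [0.5899, 0.0182, 0.1614]
tool_rot: [2.234, 2.208, 0.001]
contact_force: [-0.5, 0.4, -3.1]
opening: 0.0124
grip_force: 68.9
[0.590833   0.08574245 0.33800601] [0.58983278 0.01823805 0.16126991]
[ 351.3   79.3   50.2   53.7 2094.5] [0.6359 0.0937 0.1703]
[ 158.1   79.4   54.    49.6 2100.5] [0.5459 0.0947 0.1703]
post [0.6355 0.0937] tip px [[339.8  81.3]] shoulder [[326.3  83.9]]
post [0.5455 0.0947] tip px [[167.8  81.6]] shoulder [[181.6  84.2]]
offset [-0.0, -0.4, 1.3] rot [0.0006, 0.0001, -0.0006] t 18.55
```

View pics/w7.png

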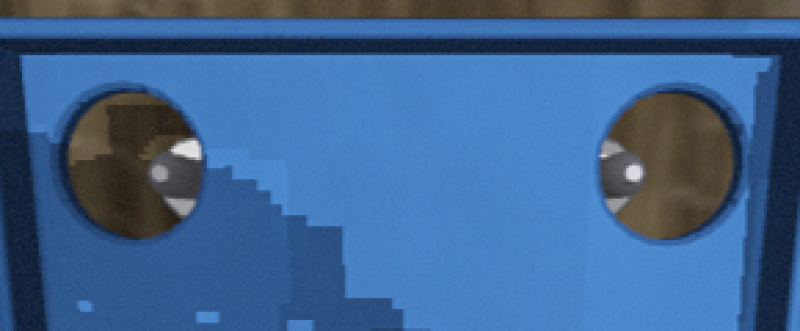

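The post tips sit at (168,83) and (340,83), as predicted, and the holes are over the posts within 0.5 mm. I can lower it.

```bash
python3 -m handwheel '[{"gripper":1,"offset":[-0.3,-0.4,12],"rotation":[0,0,0]},{"gripper":1,"offset":[-0.3,-0.4,26],"rotation":[0,0,0]},{"gripper":1,"offset":[-0.3,-0.4,40],"rotation":[0,0,0]},{"gripper":1,"offset":[-0.3,-0.4,52],"rotation":[0,0,0]},{"gripper":1,"offset":[-0.3,-0.4,64],"rotation":[0,0,0]},{"gripper":1,"offset":[-0.3,-0.4,76],"rotation":[0,0,0]},{"gripper":1,"offset":[-0.3,-0.4,88],"rotation":[0,0,0]},{"gripper":1,"offset":[-0.3,-0.4,98],"rotation":[0,0,0]}]'
```

```text
t: 19.55
tool_pos: [0.5892, 0.018, 0.0621]
tool_rot: [-2.234, -2.208, 0.0]
contact_force: [0.3, 0.8, -1.9]
opening: 0.0124
grip_force: 69.0
```

```bash
python3 -m handwheel '[{"gripper":1,"offset":[0,0,8],"rotation":[0,0,0]},{"gripper":1,"offset":[0,0,15],"rotation":[0,0,0]},{"gripper":1,"offset":[0,0,20],"rotation":[0,0,0]},{"gripper":1,"offset":[0,0,24],"rotation":[0,0,0]},{"gripper":1,"offset":[0,0,26],"rotation":[0,0,0]},{"gripper":1,"offset":[0,0,27],"rotation":[0,0,0]},{"gripper":1,"offset":[0,0,28],"rotation":[0,0,0]},{"gripper":1,"offset":[0,0,28],"rotation":[0,0,0]}]'
```

```text
t: 20.55
tool_pos: [0.5894, 0.0179, 0.0351]
tool_rot: [2.234, 2.208, 0.0]
contact_force: [0.5, 0.2, -3.2]
opening: 0.0124
grip_force: 69.0
```

```bash
python3 -m handwheel '[{"gripper":1,"offset":[0,0,1],"rotation":[0,0,0]},{"gripper":1,"offset":[0,0,2],"rotation":[0,0,0]},{"gripper":1,"offset":[0,0,3],"rotation":[0,0,0]},{"gripper":1,"offset":[0,0,4],"rotation":[0,0,0]},{"gripper":1,"offset":[0,0,4],"rotation":[0,0,0]},{"gripper":1,"offset":[0,0,4],"rotation":[0,0,0]},{"gripper":1,"offset":[0,0,4],"rotation":[0,0,0]},{"gripper":1,"offset":[0,0,4],"rotation":[0,0,0]}]'
```

```text
t: 21.55
tool_pos: [0.5894, 0.018, 0.0333]
tool_rot: [-2.234, -2.209, 0.001]
contact_force: [-8.4, -0.3, 9.3]
opening: 0.0125
grip_force: 70.7
```

```bash
python3 -m handwheel '[{"gripper":-0.4,"offset":[0,0,-2],"rotation":[0,0,0]},{"gripper":-0.4,"offset":[0,0,-2],"rotation":[0,0,0]},{"gripper":-0.4,"offset":[0,0,-2],"rotation":[0,0,0]},{"gripper":-0.4,"offset":[0,0,-15],"rotation":[0,0,0]},{"gripper":-0.4,"offset":[0,0,-65],"rotation":[0,0,0]},{"gripper":-0.4,"offset":[0,0,-120],"rotation":[0,0,0]},{"gripper":-0.4,"offset":[0,0,-175],"rotation":[0,0,0]},{"gripper":-0.4,"offset":[0,0,-225],"rotation":[0,0,0]}]'
python3 - <<'E'
from bt import *
d=save("wrist","w8"); m,H=holes(d,(98,90,30),(125,255,255)); print(len(H))
r=blobs(m,1000)[0][1]; q=plane(d,cv2.boxPoints(r),.06); print(q.round(4).tolist(),q.mean(0))
goT((.49,-.31,.29),down(np.arctan2(.314,-.95)))
E
```

```text
t: 22.55
tool_pos: [0.5895, 0.018, 0.2594]
tool_rot: [2.233, 2.207, 0.003]
contact_force: [-0.1, -0.5, 0.1]
opening: 0.0601
grip_force: 0.0
2
[[0.5155, -0.0793, 0.06], [0.527, 0.1144, 0.06], [0.6547, 0.1128, 0.06], [0.6612, -0.0813, 0.06]] [0.58960659 0.01666883 0.06      ]
offset [-328.9, -99.1, 11.1] rot [0.0121, 0.0106, -1.263] t 22.6
```

```bash
python3 -m handwheel '[{"gripper":-1,"offset":[-40,-12,0],"rotation":[0,0,-0.16]},{"gripper":-1,"offset":[-85,-25,0],"rotation":[0,0,-0.32]},{"gripper":-1,"offset":[-130,-39,2],"rotation":[0,0,-0.48]},{"gripper":-1,"offset":[-175,-53,4],"rotation":[0,0,-0.64]},{"gripper":-1,"offset":[-220,-66,6],"rotation":[0,0,-0.8]},{"gripper":-1,"offset":[-265,-80,8],"rotation":[0,0,-0.96]},{"gripper":-1,"offset":[-305,-92,10],"rotation":[0,0,-1.12]},{"gripper":-1,"offset":[-329,-99,11],"rotation":[0,0,-1.263]}]'
python3 -m handwheel '[{"gripper":-1,"offset":[0,0,0],"rotation":[0,0,0]},{"gripper":-1,"offset":[0,0,0],"rotation":[0,0,0]},{"gripper":-1,"offset":[0,0,0],"rotation":[0,0,0]},{"gripper":-1,"offset":[0,0,0],"rotation":[0,0,0]},{"gripper":-1,"offset":[0,0,0],"rotation":[0,0,0]},{"gripper":-1,"offset":[0,0,0],"rotation":[0,0,0]},{"gripper":-1,"offset":[0,0,0],"rotation":[0,0,0]},{"gripper":-1,"offset":[0,0,0],"rotation":[0,0,0]}]'
python3 - <<'E'
from bt import *
d=save("wrist","w9"); print(d["xyz"]); m,H=holes(d,(18,110,60),(34,255,255)); print(cv2.boundingRect(m))
for h in H: print(np.round(h,1),plane(d,[h[:2]],.055)[0].round(4))
g=cv2.cvtColor(d["image"],cv2.COLOR_RGB2GRAY)
E
```

```text
t: 23.6
tool_pos: [0.4857, -0.3117, 0.2455]
tool_rot: [0.495, 3.102, -0.001]
contact_force: [0.8, -0.5, -0.0]
opening: 0.0856
grip_force: 0.0
t: 24.6
tool_pos: [0.4865, -0.3099, 0.245]
tool_rot: [0.5, 3.101, -0.0]
contact_force: [0.4, 0.1, 0.3]
opening: 0.0856
grip_force: 0.0
[ 0.4238844  -0.28779443  0.42158574]
(206, 107, 121, 192)
[297.  271.   10.   10.   75.5] [ 0.6275 -0.3023  0.055 ]
[227.5 253.5   9.9   7.1  53. ] [ 0.5803 -0.3727  0.055 ]
[ 253.2  207.5   29.   105.4 1768.5] [ 0.5363 -0.3265  0.055 ]
[306.3 131.8  12.7  12.  123.5] [ 0.4741 -0.2465  0.055 ]
[228.5 126.    9.   12.   87.5] [ 0.4425 -0.3226  0.055 ]
```

```bash
cat >> h.py <<'E'
def pnp(d,px,obj):
    f=192/np.tan(np.radians(d["fovy"]/2)); K=np.array([[f,0,d["cx"]],[0,f,d["cy"]],[0,0,1]])
    ok,rs,ts,err=cv2.solvePnPGeneric(np.array(obj,float),np.array(px,float),K,None,flags=cv2.SOLVEPNP_IPPE)
    F=rot(d["attitude"])@np.diag([1,-1,-1.])
    return [(F@rot(r.ravel()),F@t.ravel()+d["xyz"],e) for r,t,e in zip(rs,ts,err.ravel())]
OBJ=[(-.045,.078,.003),(.045,.078,.003),(-.045,-.078,.003),(.045,-.078,.003)]
E
python3 - <<'E'
from bt import *
d=load("pics/w9.npy"); m,H=holes(d,(18,110,60),(34,255,255)); H=[h for h in H if h[4]<500]
for A,p,e in pnp(d,[h[:2] for h in H],OBJ): print(A.round(3).tolist(),p.round(4),"tilt",np.degrees(np.arccos(A[2,2])),"err",e, "yawbar",np.arctan2(-A[1,1],-A[0,1]))
# single ray method: assume tilt 25 deg, tray dir from A
a=np.radians(25)
b=np.array([.95,-.314,0]);b/=np.linalg.norm(b); n=np.array([-b[1],b[0],0])
E
```

```text
[[0.226, 0.964, -0.141], [0.974, -0.221, 0.048], [0.015, -0.149, -0.989]] [ 0.5305 -0.3144  0.0558] tilt 171.40627764880642 err 55.153656939300525 yawbar 2.916142934004021
[[0.246, 0.721, 0.648], [0.967, -0.136, -0.216], [-0.068, 0.68, -0.73]] [ 0.5219 -0.3049  0.0584] tilt 136.9041770150666 err 55.61311650730753 yawbar 2.9553041919661647
```

```bash
sed -i 's/    F=rot(d\["attitude"\])@np.diag/    F=rot(d["attitude"])@np.diag/; s/flags=cv2.SOLVEPNP_IPPE/flags=cv2.SOLVEPNP_SQPNP/' h.py
python3 - <<'E'
from bt import *
d=load("pics/w9.npy"); m,H=holes(d,(18,110,60),(34,255,255)); H=[h for h in H if h[4]<500]; print(np.round([h[:2] for h in H],1).tolist())
for A,p,e in pnp(d,[h[:2] for h in H],OBJ): 
    print(A.round(3).tolist(),p.round(4),"tilt",np.degrees(np.arccos(A[2,2])),"err",e, "yawbar",np.arctan2(-A[1,1],-A[0,1]),"grip",(p+.044*A[:,2]).round(4))
    print(proj(d,[p+A@np.array(q) for q in OBJ]).round(1).tolist())
E
```

```text
[[297.0, 271.0], [227.5, 253.5], [306.3, 131.8], [228.5, 126.0]]
[[-0.313, 0.94, -0.136], [-0.845, -0.341, -0.411], [-0.433, -0.014, 0.901]] [ 0.5313 -0.3119  0.0503] tilt 25.65383304014619 err 0.09754451204542912 yawbar 2.79331854852224 grip [ 0.5253 -0.33    0.0899]
[[296.8, 270.9], [227.6, 253.6], [306.3, 131.8], [228.4, 125.9]]
```

```bash
python3 - <<'E'
from bt import *
d=load("pics/w9.npy"); m,H=holes(d,(18,110,60),(34,255,255)); H=[h for h in H if h[4]<500]
A,p,e=pnp(d,[h[:2] for h in H],OBJ)[0]
T=np.c_[-A[:,1],-A[:,0],-A[:,2]]; print(np.linalg.det(T))
goT(p+.19*A[:,2]+.027*T[:,0],T)
E
```

```text
1.0
offset [-16.2, -54.6, 53.7] rot [-0.4478, 0.0071, 0.0314] t 24.65
```

```bash
python3 -m handwheel '[{"gripper":-1,"offset":[-4,-14,0],"rotation":[-0.11,0.002,0.008]},{"gripper":-1,"offset":[-8,-27,15],"rotation":[-0.22,0.004,0.016]},{"gripper":-1,"offset":[-12,-41,30],"rotation":[-0.34,0.006,0.024]},{"gripper":-1,"offset":[-16,-55,45],"rotation":[-0.448,0.007,0.031]},{"gripper":-1,"offset":[-16,-55,54],"rotation":[-0.448,0.007,0.031]},{"gripper":-1,"offset":[-16,-55,54],"rotation":[-0.448,0.007,0.031]},{"gripper":-1,"offset":[-16,-55,54],"rotation":[-0.448,0.007,0.031]},{"gripper":-1,"offset":[-16,-55,54],"rotation":[-0.448,0.007,0.031]}]'
python3 - <<'E'
from bt import *
d=save("wrist","w10"); m,H=holes(d,(18,110,60),(34,255,255)); print(np.round(H,1).tolist()); H=[h for h in H if h[4]<600]; print(ctrl.get_obs()["q"].round(2))
H=sorted(H,key=lambda h:-h[1]); H=sorted(H[:2],key=lambda h:-h[0])+sorted(H[2:4],key=lambda h:-h[0])
A,p,e=pnp(d,[h[:2] for h in H],OBJ)[0]
print(A.round(3).tolist(),p.round(4),"tilt",np.degrees(np.arccos(A[2,2])),e)
T=np.c_[-A[:,1],-A[:,0],-A[:,2]]
goT(p+.08*A[:,2],T); goT(p+.025*A[:,2],T)
E
```

```text
t: 25.65
tool_pos: [0.4852, -0.3667, 0.1925]
tool_rot: [0.521, 2.956, 0.674]
contact_force: [0.1, -0.1, 0.3]
opening: 0.0851
grip_force: 0.0
[[294.8, 264.8, 10.6, 11.3, 94.5], [209.8, 265.3, 11.3, 10.6, 96.5], [251.5, 204.0, 17.0, 120.0, 1839.0], [299.3, 114.3, 13.4, 14.1, 154.5], [203.8, 114.8, 14.8, 14.1, 163.5]]
[-0.95  0.17  1.55  0.36  1.69 -2.18]
[[-0.31, 0.941, -0.137], [-0.85, -0.339, -0.404], [-0.426, -0.009, 0.905]] [ 0.5316 -0.3126  0.0497] tilt 25.24068913071428 0.06170370568069232
offset [-26.9, -1.0, 111.2] rot [0.0059, -0.0021, -0.0016] t 25.7
offset [-27.0, -1.3, 166.2] rot [0.0059, -0.0021, -0.0016] t 25.7
```

```bash
python3 -m handwheel '[{"gripper":-0.2,"offset":[-15,-0.5,40],"rotation":[0.006,-0.002,-0.002]},{"gripper":-0.2,"offset":[-27,-1,80],"rotation":[0.006,-0.002,-0.002]},{"gripper":-0.2,"offset":[-27,-1,115],"rotation":[0.006,-0.002,-0.002]},{"gripper":-0.2,"offset":[-27,-1,140],"rotation":[0.006,-0.002,-0.002]},{"gripper":-0.2,"offset":[-27,-1,157],"rotation":[0.006,-0.002,-0.002]},{"gripper":-0.2,"offset":[-27,-1.2,165],"rotation":[0.006,-0.002,-0.002]},{"gripper":-0.2,"offset":[-27,-1.2,166],"rotation":[0.006,-0.002,-0.002]},{"gripper":-0.2,"offset":[-27,-1.2,166],"rotation":[0.006,-0.002,-0.002]}]' 70
python3 -m handwheel '[{"gripper":1,"offset":[0,0,0],"rotation":[0,0,0]},{"gripper":1,"offset":[0,0,0],"rotation":[0,0,0]},{"gripper":1,"offset":[0,0,0],"rotation":[0,0,0]},{"gripper":1,"offset":[0,0,0],"rotation":[0,0,0]},{"gripper":1,"offset":[0,0,0],"rotation":[0,0,0]},{"gripper":1,"offset":[0,0,0],"rotation":[0,0,0]},{"gripper":1,"offset":[0,0,0],"rotation":[0,0,0]},{"gripper":1,"offset":[0,0,-15],"rotation":[0,0,0]}]' 70
python3 - <<'E'
from h import *
o=ctrl.get_obs();T=rot(o["tool_rot"]); print((-60*T[:,2]).round(),"up in tool",T.T[:,2].round(3))
go((.50,-.34,.26))
E
```

```text
t: 26.7
tool_pos: [0.5325, -0.3099, 0.0416]
tool_rot: [0.522, 2.956, 0.665]
contact_force: [-0.3, -0.2, 0.5]
opening: 0.0515
grip_force: 0.0
t: 27.7
tool_pos: [0.5284, -0.313, 0.0518]
tool_rot: [0.523, 2.961, 0.673]
contact_force: [0.3, -0.1, -3.5]
opening: 0.0126
grip_force: 68.5
[ -8. -25.  54.] up in tool [ 0.016  0.43  -0.903]
offset [20.9, 57.8, -202.8] rot [0.0, 0.0, 0.0] t 27.7
```

```bash
python3 -m handwheel '[{"gripper":1,"offset":[0,0,-30],"rotation":[0,0,0]},{"gripper":1,"offset":[1,5,-70],"rotation":[0,0,0]},{"gripper":1,"offset":[5,20,-115],"rotation":[0,0,0]},{"gripper":1,"offset":[12,40,-160],"rotation":[0,0,0]},{"gripper":1,"offset":[21,58,-203],"rotation":[0,0,0]},{"gripper":1,"offset":[21,58,-203],"rotation":[0,0,0]},{"gripper":1,"offset":[21,58,-203],"rotation":[0,0,0]},{"gripper":1,"offset":[21,58,-203],"rotation":[0,0,0]}]'
python3 - <<'E'
from h import *
o=ctrl.get_obs(); T=rot(o["tool_rot"])
go((.51,-.30,.27),down(np.arctan2(.341,-.94)-.0))
go((.5896,.0162,.27),down(np.pi/2-.011))
E
```

```text
t: 28.7
tool_pos: [0.4999, -0.3399, 0.2592]
tool_rot: [0.524, 2.96, 0.674]
contact_force: [0.5, 0.8, -3.9]
opening: 0.0129
grip_force: 68.5
offset [4.2, 41.6, 7.9] rot [0.4447, -0.0158, -0.0021] t 28.7
offset [36.8, 334.3, 148.0] rot [0.3766, -0.2877, 1.2102] t 28.7
```

```bash
python3 -m handwheel '[{"gripper":1,"offset":[1,10,0],"rotation":[0.09,-0.003,0]},{"gripper":1,"offset":[2,20,2],"rotation":[0.18,-0.006,-0.001]},{"gripper":1,"offset":[3,30,5],"rotation":[0.27,-0.01,-0.001]},{"gripper":1,"offset":[4,42,8],"rotation":[0.36,-0.013,-0.002]},{"gripper":1,"offset":[4,42,8],"rotation":[0.445,-0.016,-0.002]},{"gripper":1,"offset":[4,42,8],"rotation":[0.445,-0.016,-0.002]},{"gripper":1,"offset":[4,42,8],"rotation":[0.445,-0.016,-0.002]},{"gripper":1,"offset":[4,42,8],"rotation":[0.445,-0.016,-0.002]}]'
python3 - <<'E'
from h import *
go((.5896,.0162,.27),down(np.pi/2-.011))
E
```

```text
t: 29.7
tool_pos: [0.5106, -0.3014, 0.2724]
tool_rot: [0.546, 3.09, -0.004]
contact_force: [-0.1, 0.6, -4.2]
opening: 0.013
grip_force: 68.8
offset [34.6, 325.5, 1.7] rot [0.0005, 0.0044, 1.2322] t 29.7
```

```bash
python3 -m handwheel '[{"gripper":1,"offset":[4,35,0],"rotation":[0,0,0.15]},{"gripper":1,"offset":[8,75,0],"rotation":[0,0,0.3]},{"gripper":1,"offset":[12,115,0],"rotation":[0,0,0.45]},{"gripper":1,"offset":[16,155,0],"rotation":[0,0,0.6]},{"gripper":1,"offset":[21,200,0],"rotation":[0,0,0.75]},{"gripper":1,"offset":[26,245,1],"rotation":[0,0,0.9]},{"gripper":1,"offset":[31,290,1],"rotation":[0,0.002,1.06]},{"gripper":1,"offset":[34.6,325.5,2],"rotation":[0,0.004,1.23]}]'
python3 - <<'E'
from h import *
go((.5896,.0182,.235),down(np.pi/2-.011))
E
```

```text
t: 30.7
tool_pos: [0.5901, 0.0179, 0.27]
tool_rot: [2.235, 2.205, 0.001]
contact_force: [-0.5, 0.3, -3.5]
opening: 0.0125
grip_force: 68.9
offset [0.3, -0.5, 35.0] rot [0.0014, 0.0009, -0.0026] t 30.7
```

```bash
python3 -m handwheel '[{"gripper":1,"offset":[0,-0.5,15],"rotation":[0.001,0.001,-0.003]},{"gripper":1,"offset":[0,-0.5,30],"rotation":[0.001,0.001,-0.003]},{"gripper":1,"offset":[0,-0.5,45],"rotation":[0.001,0.001,-0.003]},{"gripper":1,"offset":[0,-0.5,60],"rotation":[0.001,0.001,-0.003]},{"gripper":1,"offset":[0,-0.5,70],"rotation":[0.001,0.001,-0.003]},{"gripper":1,"offset":[0,-0.5,75],"rotation":[0.001,0.001,-0.003]},{"gripper":1,"offset":[0,-0.5,75],"rotation":[0.001,0.001,-0.003]},{"gripper":1,"offset":[0,-0.5,75],"rotation":[0.001,0.001,-0.003]}]'
cat > ym.py <<'E'
from bt import *
import sys
d=save("wrist",sys.argv[1]); o=ctrl.get_obs(); p0=np.array(o["tool_pos"]); T=rot(o["tool_rot"]); print(d["xyz"],p0,(T.T@(d["xyz"]-p0)).round(4))
m,H=holes(d,(18,110,40),(36,255,255)); zz=p0[2]+.0073+.003
Q=[]
for h in H: p=plane(d,[h[:2]],zz)[0]; print(np.round(h,1),p.round(4),(T.T@(p-p0)).round(4))
c,s=np.cos(-.011),np.sin(-.011)
for a in (.045,-.045):
    P=[.5896+c*a-s*.078,.0162+s*a+c*.078]; print("post",np.round(P,4),"tip px",proj(d,P+[.15]).round(1))
cv2.imwrite(f"pics/{sys.argv[1]}.png",d["image"][:,:,::-1])
E
python3 ym.py y1
```

```text
t: 31.7
tool_pos: [0.5898, 0.0168, 0.1959]
tool_rot: [2.225, 2.215, 0.001]
contact_force: [-0.2, 0.3, -3.5]
opening: 0.0127
grip_force: 68.8
[0.59001309 0.08439549 0.37253102] [0.58981358 0.01679655 0.19604094] [ 0.0675  0.0003 -0.1765]
[352.8  72.2  25.5  27.6 549.5] [0.6353 0.0955 0.2063] [ 0.0789  0.0452 -0.0103]
[156.   72.5  27.6  26.2 559. ] [0.5449 0.0959 0.2063] [ 0.0789 -0.0452 -0.0105]
post [0.6355 0.0937] tip px [[327.6  81.9]]
post [0.5455 0.0947] tip px [[182.2  81.1]]
```

```bash
python3 -m handwheel '[{"gripper":1,"offset":[-1,0,12],"rotation":[0,0,0.006]},{"gripper":1,"offset":[-1.8,0,24],"rotation":[0,0,0.006]},{"gripper":1,"offset":[-1.8,0,32],"rotation":[0,0,0.006]},{"gripper":1,"offset":[-1.8,0,36],"rotation":[0,0,0.006]},{"gripper":1,"offset":[-1.8,0,36],"rotation":[0,0,0.006]},{"gripper":1,"offset":[-1.8,0,36],"rotation":[0,0,0.006]},{"gripper":1,"offset":[-1.8,0,36],"rotation":[0,0,0.006]},{"gripper":1,"offset":[-1.8,0,36],"rotation":[0,0,0.006]}]'
python3 ym.py y2
python3 - <<'E'
from h import *
d=load("pics/y2.npy"); g=cv2.cvtColor(d["image"],cv2.COLOR_RGB2HSV)
for x0 in (138,322):
    print(x0)
    for r in range(58,92,2): print(r,' '.join('%3d/%3d'%(g[r,c,1],g[r,c,2]) for c in range(x0,x0+50,4)))
E
```

```text
t: 32.75
tool_pos: [0.5896, 0.015, 0.1596]
tool_rot: [2.232, 2.209, 0.001]
contact_force: [0.2, -0.0, -3.5]
opening: 0.013
grip_force: 68.8
[0.59029982 0.08254572 0.33608214] [0.58948624 0.01493131 0.15941561] [ 0.0675  0.0003 -0.1767]
[352.6  72.3  25.8  27.8 568. ] [0.6355 0.0934 0.1697] [ 0.0789  0.0452 -0.0103]
[156.5  72.5  26.9  25.5 564.5] [0.5453 0.0944 0.1697] [ 0.079  -0.045  -0.0104]
post [0.6355 0.0937] tip px [[341.9  74.4]]
post [0.5455 0.0947] tip px [[167.3  74.6]]
138
58 170/206 169/204 193/124 196/ 95 206/ 78 194/101 184/176 171/207 172/206 170/205 168/206 168/206 170/205
60 170/205 180/180 191/119 191/ 72  91/ 42  79/ 42 172/113 173/202 171/206 172/205 172/206 168/208 170/206
62 172/206 179/184 202/ 87  85/ 45  85/ 51  81/ 44  85/ 39 185/178 173/205 172/205 170/205 166/207 169/205
64 175/201 190/152 177/ 75  83/ 46 103/ 47 116/ 44 102/ 45 175/102 169/208 170/206 168/207 169/205 169/205
66 173/198 195/107  88/ 90  90/ 48  83/ 46 101/ 43  88/ 49 109/ 35 173/203 170/207 168/206 170/205 168/206
68 186/152 197/ 88  80/ 92  71/ 50  88/ 49  89/ 43  82/ 50  58/ 44 175/198 
[... 2331 characters left out ...]
98  66/ 77  96/ 88  99/ 77 107/ 67 100/ 64 202/111 170/200
80 170/206 168/206 172/206 171/206 170/207 122/ 98  98/ 81  90/ 85  89/ 80  83/ 71 118/ 67 193/127 166/207
82 172/205 166/207 170/206 170/207 168/206 183/191  89/ 80  88/ 87  95/ 78  84/ 76 192/ 81 180/181 168/206
84 167/208 169/208 171/206 170/207 166/207 173/202 115/102  83/ 89  78/ 85  71/ 79 190/126 171/201 168/206
86 169/207 173/205 170/206 173/206 168/207 168/207 179/188  95/ 99  78/ 91 192/145 182/172 167/206 168/207
88 168/207 173/205 172/206 168/208 165/207 168/207 166/208 185/185 185/182 178/188 169/207 168/206 167/206
90 170/207 172/207 170/207 168/208 163/207 169/207 167/208 168/207 170/206 167/208 167/206 168/206 171/206
```

Holes and post tips now coincide within about 0.5 mm (tip rows ≈75, columns 167 and 342, as predicted), so I can lower it.

```bash
python3 -m handwheel '[{"gripper":1,"offset":[0,0,6],"rotation":[0,0,0]},{"gripper":1,"offset":[0,0,12],"rotation":[0,0,0]},{"gripper":1,"offset":[0,0,18],"rotation":[0,0,0]},{"gripper":1,"offset":[0,0,24],"rotation":[0,0,0]},{"gripper":1,"offset":[0,0,28],"rotation":[0,0,0]},{"gripper":1,"offset":[0,0,32],"rotation":[0,0,0]},{"gripper":1,"offset":[0,0,36],"rotation":[0,0,0]},{"gripper":1,"offset":[0,0,36],"rotation":[0,0,0]}]'
```

```text
t: 33.8
tool_pos: [0.5891, 0.015, 0.1227]
tool_rot: [2.233, 2.209, -0.001]
contact_force: [0.1, 0.1, -3.7]
opening: 0.0128
grip_force: 68.8
```

```bash
python3 -m handwheel '[{"gripper":1,"offset":[0,0,4],"rotation":[0,0,0]},{"gripper":1,"offset":[0,0,8],"rotation":[0,0,0]},{"gripper":1,"offset":[0,0,11],"rotation":[0,0,0]},{"gripper":1,"offset":[0,0,13],"rotation":[0,0,0]},{"gripper":1,"offset":[0,0,15],"rotation":[0,0,0]},{"gripper":1,"offset":[0,0,16],"rotation":[0,0,0]},{"gripper":1,"offset":[0,0,17],"rotation":[0,0,0]},{"gripper":1,"offset":[0,0,17],"rotation":[0,0,0]}]'
```

```text
t: 34.8
tool_pos: [0.5895, 0.0149, 0.1064]
tool_rot: [2.232, 2.209, 0.0]
contact_force: [-0.2, 0.5, -1.8]
opening: 0.0126
grip_force: 69.0
```

```bash
python3 -m handwheel '[{"gripper":1,"offset":[0,0,0.5],"rotation":[0,0,0]},{"gripper":1,"offset":[0,0,1],"rotation":[0,0,0]},{"gripper":1,"offset":[0,0,1.5],"rotation":[0,0,0]},{"gripper":1,"offset":[0,0,2],"rotation":[0,0,0]},{"gripper":1,"offset":[0,0,2.5],"rotation":[0,0,0]},{"gripper":1,"offset":[0,0,2.5],"rotation":[0,0,0]},{"gripper":1,"offset":[0,0,2.5],"rotation":[0,0,0]},{"gripper":1,"offset":[0,0,2.5],"rotation":[0,0,0]}]'
```

```text
t: 35.8
tool_pos: [0.5897, 0.0146, 0.1057]
tool_rot: [2.232, 2.208, -0.0]
contact_force: [-5.7, -2.1, 8.0]
opening: 0.0126
grip_force: 70.5
```

Firm contact at the expected height, so I'll release and retreat.

```bash
python3 -m handwheel '[{"gripper":1,"offset":[0,0,1],"rotation":[0,0,0]},{"gripper":-0.4,"offset":[0,0,0.5],"rotation":[0,0,0]},{"gripper":-0.4,"offset":[0,0,0],"rotation":[0,0,0]},{"gripper":-0.4,"offset":[0,0,0],"rotation":[0,0,0]},{"gripper":-0.4,"offset":[0,0,-15],"rotation":[0,0,0]},{"gripper":-0.4,"offset":[0,0,-60],"rotation":[0,0,0]},{"gripper":-0.4,"offset":[0,0,-110],"rotation":[0,0,0]},{"gripper":-0.4,"offset":[0,0,-160],"rotation":[0,0,0]}]'
python3 - <<'E'
from bt import *
d=save("wrist","y3"); m,H=holes(d,(18,110,40),(36,255,255)); print(ctrl.get_obs()["tool_pos"])
m2=m.copy(); r=blobs(m,1000)[0][1]
q=plane(d,cv2.boxPoints(r),.135); print("rim",q.round(4).tolist())
for h in H: print(np.round(h,1),plane(d,[h[:2]],.12)[0].round(4))
A=[h for h in H]
t=save("top","t3"); 
for n,lo,hi,z in (("yel",(18,120,120),(32,255,255),.135),("tan",(8,50,130),(20,140,255),.038)):
    for a,r,c in blobs(mask(t,lo,hi),60)[:5]: print(n,a,np.round(r[1]),plane(t,[r[0]],z).round(3), plane(t,cv2.boxPoints(r),z)[:,:2].round(3).tolist())
E
```

```text
t: 36.8
tool_pos: [0.5893, 0.0151, 0.2663]
tool_rot: [2.232, 2.208, 0.001]
contact_force: [0.4, 0.1, -1.0]
opening: 0.0598
grip_force: 0.0
[0.59258584 0.01479195 0.27551243]
rim [[0.5268, 0.1151, 0.135], [0.6549, 0.1136, 0.135], [0.664, -0.0821, 0.135], [0.5132, -0.0802, 0.135]]
[299. 249.  14.  22. 209.] [ 0.6338 -0.0671  0.12  ]
[208.6 248.9  14.2  23.5 214. ] [ 0.5413 -0.0658  0.12  ]
[ 255.   176.5   18.   127.  1994. ] [0.5897 0.0095 0.12  ]
[304.4  84.4  15.5  17.  209. ] [0.6351 0.0939 0.12  ]
[204.5  84.5  17.   15.6 216. ] [0.5452 0.0949 0.12  ]
yel 213.0 [21. 42.] [[ 0.585 -0.037  0.135]] [[0.524, 0.013], [0.664, -0.019], [0.647, -0.087], [0.508, -0.055]]
yel 179.0 [12. 19.] [[0.633 0.082 0.135]] [[0.655, 0.114], [0.653, 0.05], [0.611, 0.051], [0.613, 0.114]]
tan 1018.0 [51. 54.] [[0.483 0.382 0.038]] [[0.403, 0.479], [0.594, 0.463], [0.565, 0.283], [0.376, 0.303]]
tan 878.0 [ 26. 110.] [[0.322 0.455 0.038]] [[0.367, 0.646], [0.367, 0.271], [0.278, 0.266], [0.278, 0.637]]
tan 231.0 [21. 42.] [[ 0.457 -0.074  0.038]] [[0.477, 0.006], [0.509, -0.139], [0.436, -0.154], [0.405, -0.01]]
tan 203.0 [  3. 149.] [[0.263 0.461 0.038]] [[0.268, 0.713], [0.267, 0.209], [0.257, 0.209], [0.259, 0.712]]
tan 142.0 [20. 52.] [[ 0.538 -0.271  0.038]] [[0.468, -0.2], [0.641, -0.281], [0.611, -0.344], [0.439, -0.262]]
```

```bash
python3 -c "
from h import *
print(ctrl.finish_job())"
```

```text
the job is handed in; nothing more can be done
None
```

I handed in the job at about 37 s of the 72 s limit. The offcut is on the bench clear of the stand, the blue tray is on the rubber feet, and the yellow tray is on the post shoulders. Seating of both trays was checked by contact force and the wrist camera. The offcut's flatness was not separately checked after release, and no pass/fail result came back.

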